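# Knock a stuck soap bar out of its mould

### The arm

A 7-joint arm with a two-finger parallel gripper is mounted at the origin on the work surface. World frame = base frame: x ahead of the robot, y to its left, z up, the work surface at z = 0. Lengths are in m, angles in degrees, forces in N, time in s.
With the tool pointing down it reaches from about 0.4 to 0.75 m from the base axis. Payload 19.5 kg.
Tool frame: the origin (TCP) lies at the very end of the fingers, on their centre line; the grasp point (between the pads) lies 19 mm behind it; y points along the fingers, x is the direction in which the jaws open and shut, and the axes are right-handed (so a half turn about y gives the same grasp; the last joint's range is limited). The gripper opens to 85 mm and grips with 20 to 120 N. Pads are 22 mm wide; open, the fingers measure 114 mm over their backs; the gripper's body (76 mm by 85 mm) begins 54 mm behind the grasp point. The pads swing forward as they close: fully open they stand 13 mm farther back than shut.
Start: joints at [-74.066, 40.479, -1.581, 85.061, 1.261, 54.483, -4.326], TCP at [0.181, 0.546, 0.231] pointing down, gripper open.
Joint ranges: [-155.06, 155.06], [-18.47, 123.98], [-90, 86.84], [0, 140.48], [-83.41, 263.41], [0, 116], [-161.91, 161.91]. Speed limits (degrees/s): [108.29, 108.29, 147.25, 147.25, 172.46, 172.46, 172.46].

### API

Orientations are given as [roll, pitch, yaw] about the fixed x, y, z axes, in that order (R = Rz(yaw) Ry(pitch) Rx(roll)).
In Python, from rig import monitor, optics, close_job, boxes_of, trace, pinpoint gives the robot as it stands. The module is installed in compiled form; this text tells all that it offers.
- The arm moves only by the shell command python3 -m handwheel 'ROWS' [OPENING] [FORCE]. ROWS is JSON, a list of rows, each a list of 2 entries, a list of its own where there are three numbers: the shift along the tool's x, y, z in m, then the turn about the tool's y in degrees. A call has 1 to 20 rows; each row shifts and turns the commanded pose from where the row before left it, along the tool's axes as they then stand; what a row does not reach is not made up. A row lasts 1/10 s, in which the tool goes at most 50 mm and 8.59 degrees, less where a joint would pass 70% of its speed; a pose out of reach is approached as far as the arm can. A call is refused whole if a number of a shift passes 0.05 or a number of a turn 8.59, either way. A call with a gripper value outside its range is refused whole. OPENING is the closure, from -1 (fully open) to 1 (shut), set as the call begins (- or left out, the last holds). The fingers move at their own pace and stop on an object; FORCE is the grip in N (left out, the last holds). Time passes only in rows, so rows that do not move let the fingers close. It gives the time, the measured TCP pose, the force and the opening at its end, in the units of the state.
- monitor.sense(): the state, without advancing time (a new reading comes with each control period).
- optics.read_camera(name): name is "scene" or "top" or "wrist"; returns the picture (480x640x3 uint8, red, green, blue); there is no depth.
- optics.get_calibration(name): a dict with "camera_matrix" (3x3 intrinsics, pixels), "dist" ([k1, k2, p1, p2, k3] as OpenCV has them; the pictures are not rectified), "rvec" (rotation vector, rad) and "tvec" (3), from world to camera coordinates, as OpenCV has them; the wrist camera has in their place "mount" (4x4, takes a point from camera to tool coordinates, whose origin is the TCP and whose axes are the tool frame's). Camera axes: x right, y down, z forward; pixel columns grow to the right and rows downward; lengths in m; the calibration is good to about 2 mm. A picture is of the moment at which its call begins: read the wrist's pose just before it. get_calibration takes no time and is no camera call.
- close_job(): hands the job in, once; it reports no verdict.
Trained networks look in the newest picture that a camera, given by its name, has taken for a name from the list of things; names that differ only in an ending like _2 or _b are one class to them, and where a whole thing is asked for, a point or a joint stands for the part that bears it (a point fixed in the world has none). Each returns a list of dicts, best first, with "score" (0 to 1); they miss things now and then, are a little off and sometimes report something else, mostly with a low value. They report only what shows in the picture. A call takes as long as a camera call. They do not tell look-alikes from the thing itself.
- boxes_of(camera, thing): "point" ([column, row] in pixels, amid what is visible of it).
- trace(camera, thing): "region" (480x640 bool, what is visible of it) and "point" ([column, row] in pixels, amid what is visible of it).
- pinpoint(camera, thing): "point" ([column, row] in pixels: a listed point, or the origin of a listed thing).
The state is a dict: "clock": time; "joint_pos": joint angles; "joint_velocities": joint speeds; "joint_efforts": joint torques, N m; "tool_pos": TCP position; "tcp_rot": TCP orientation; "wrist_force": force on the tool from outside, world axes, zero at the start; "moment": the same for the moment, N m; "gripper_width": opening from 0.0 (shut) to 1.0 (fully open).
Only numpy, scipy, OpenCV 4.12 (cv2) and the standard library are available. Lean on these libraries where they do the work, as an engineer would, in place of code of your own. Each camera call takes 0.05 s, during which the arm holds its last target. There are 200 camera calls.

### The job

The round soap bar is stuck down in the mould on the knock-out stand. Press the stand's lever paddle down until the rod underneath has driven the soap up and you feel the lever come up solid against its stop, pressing firmly but not forcing it; then let go, pull the soap out of the mould and lay it flat in the wooden tray without dropping it. Leave everything else on the counter where it is.

Things in the scene. Friction and masses are not known exactly. Their poses are not given: they have to be found in the camera images.
- mould_mouth (a point): Centre of the mouth of the white mould block on the fixed knock-out stand, 96 mm above the counter, level with the block's top face. Axes of the stand: z up, +y from the mould towards the lever paddle. Block 84 x 84 mm; its round cavity is 53 mm across, 30 mm deep, with a 19 mm hole in the floor for the 14 mm knock-out rod, whose top rests 3 mm below the cavity floor.
- paddle_top (a point): Centre of the top face of the black lever paddle, a plate 36 x 42 mm (42 along the stand's y), 6 mm thick; at rest 80 mm above the counter and 171 mm from the mould's axis along the stand's +y. It is pressed down. It swings about the lever's pivot, so it also shifts about 10 mm outwards; its slope goes from 11 degrees (outer edge higher) to about as much the other way.
- soap_center (a point): Centre (half-way up) of the cream-coloured soap bar, a hard upright cylinder 50 mm across, 28 mm tall, about 75 g. At first its top is 2 mm below the mould's top face. With the lever at its stop it stands 12 to 21 mm proud, enough to take by its sides from above.
- soap: The same soap bar; origin at the centre of its underside, z up along its axis. Four hidden spring pads just inside the mould's mouth grip it (5 to 10 N to move it), and go on holding it, raised, when the rod goes back down.
- lever: The stand's lever; origin on its pivot, 35 mm above the counter, 65 mm from the mould's axis. The rod rises 6 mm per 10 mm of paddle travel. The stop lies 29 to 45 mm below the paddle's rest height: a hidden setting, only felt. The paddle resists with 1 to 9 N up to the stop, then steeply more; 14 to 25 N is a firm press, over 35 N bends the linkage. Let go, it springs back up.
- tray: Square wooden drying tray, 125 x 125 mm outside, 14 mm high, walls and floor 5 mm thick, open on top, 0.5 kg; origin at the centre of its underside, axes along its sides.
- jar: Closed glass jar, 72 mm across, 100 mm tall; bystander, origin at the centre of its underside.
- tape_gun: Chrome tape gun lying on its side, about 190 x 140 mm, 60 mm high; bystander.
- marker_a: Silver marker lying down, 138 mm long, 13 mm thick; bystander.
- marker_b: Silver marker like the other; bystander.
- highlighter: Orange highlighter lying down, 120 mm long, 17 mm thick, between the stand and the tray; bystander.
- carton: Small closed cardboard box, 75 x 75 x 40 mm; bystander.
- mug: Blue mug, 80 mm across, 90 mm tall; bystander.
Things that resemble listed ones, but are neither listed nor needed, are in the scene too. What is meant by the soap is not black or purple, and is the smaller of those in its own colour.

How it is judged (in metres and radians):
On the way, in this order (a step that is already met when the one before it is completed fails the run):
1. the lever is pressed firmly against its stop, the soap raised at least 10 mm in the mould (contact force between any of the fingers, the arm and lever above 11 N and z of soap_center in the frame of mould_mouth above -0.006 m and horizontal distance between soap_center and mould_mouth below 0.006 m), for 0.2 s.
2. the soap is lifted clear of the mould (z of soap_center in the frame of mould_mouth above 0.018 m and contact force between the fingers and soap above 1 N), for 0.1 s.
At the end, for the whole second after the job is handed in: The soap lies flat (within 0.1 rad) and at rest on the tray's floor, inside its walls; the lever has sprung back up (x of soap in the frame of tray between -0.034 and 0.034 m and y of soap in the frame of tray between -0.034 and 0.034 m and z of soap in the frame of tray between 0.003 and 0.008 m and (angle between soap's own z axis and vertical below 0.1 rad or angle between soap's own z axis and vertical above 3.04 rad) and linear speed of soap below 0.01 m/s and height (world z) of paddle_top above 0.072 m); the robot touches nothing.
It fails at once if the lever is forced: more than 35 N on it (contact force between any of the fingers, the arm and lever above 35 N).
It fails at once if the soap is dropped or flung (moves faster than 0.5 m/s with no finger on it) (linear speed of soap above 0.5 m/s and contact force between the fingers and soap below 0.05 N).
It fails at once if the tray is shoved more than 20 mm or a bystander more than 25 mm (distance of tray from where it was at the start of the episode above 0.02 m or distance of any of jar, tape_gun, marker_a, marker_b, highlighter, carton, mug from where it was at the start of the episode above 0.025 m).
It also fails if it takes over 64 s, if anything falls off the work surface, if the arm or the gripper's body presses on something with over 40 N, if the wrist force passes 120 N, or if a joint passes its speed limit or range.

## Working session

There is one attempt and no reset: what is moved stays moved. The work goes in short steps, Python scripts to look and compute and a shell command to move; the robot and the scene stay as the last step left them, time stands still between calls to the robot, and variables do not carry over. Pictures are saved under pics/ and viewed, about 8 in all and at most 12, crops included, and the job is handed in when it is done.

```bash
mkdir -p pics
cat > h.py <<'E'
import numpy as np, cv2
from rig import monitor, optics, boxes_of, trace, pinpoint
from scipy.spatial.transform import Rotation as R
def pose():
    s=monitor.sense(); T=np.eye(4); T[:3,:3]=R.from_euler('xyz',s['tcp_rot'],degrees=True).as_matrix(); T[:3,3]=s['tool_pos']; return T
def ray(cam,px,T=None):
    c=optics.get_calibration(cam)
    u=cv2.undistortPoints(np.array([[px]],float),np.array(c['camera_matrix']),np.array(c['dist']))[0,0]
    d=np.array([u[0],u[1],1.])
    if 'mount' in c:
        M=T@np.array(c['mount']); o=M[:3,3]; d=M[:3,:3]@d
    else:
        Rm=cv2.Rodrigues(np.array(c['rvec'],float))[0]; o=-Rm.T@np.array(c['tvec']).ravel(); d=Rm.T@d
    return o,d/np.linalg.norm(d)
def tri(rays):
    A=sum(np.eye(3)-np.outer(d,d) for o,d in rays); b=sum((np.eye(3)-np.outer(d,d))@o for o,d in rays)
    p=np.linalg.solve(A,b); return p,[round(float(np.linalg.norm(np.cross(p-o,d)))*1000,1) for o,d in rays]
def onz(r,z): o,d=r; return o+d*(z-o[2])/d[2]
def proj(cam,p,T=None):
    c=optics.get_calibration(cam)
    if 'mount' in c:
        E=np.linalg.inv(T@np.array(c['mount'])); rv=cv2.Rodrigues(E[:3,:3])[0]; tv=E[:3,3]
    else: rv,tv=np.array(c['rvec'],float),np.array(c['tvec'],float)
    return cv2.projectPoints(np.array(p,float).reshape(-1,1,3),rv,tv,np.array(c['camera_matrix']),np.array(c['dist']))[0][:,0]
E
python3 - <<'E'
from h import *
s=monitor.sense(); print(s['clock'],s['tool_pos'],s['tcp_rot'],s['gripper_width'],s['wrist_force'])
np.set_printoptions(precision=3,suppress=True)
for c in ['scene','top']:
    im=optics.read_camera(c); cv2.imwrite(f'pics/{c}0.png',im[:,:,::-1])
    for t in ['mould_mouth','paddle_top','soap_center','tray','lever','highlighter','jar','mug','tape_gun','carton','marker_a']:
        print(c,t,[(np.round(d['point']).tolist(),round(d['score'],2)) for d in pinpoint(c,t)[:4]])
E
```

```text
0.0 [0.18070541 0.545584   0.23084255] [-9.00038587e+01  6.17200508e-02  7.16763065e+01] 0.9968509053791442 [ 0.51358063 -0.53985995  0.09573541]
scene mould_mouth [([331.0, 270.0], 0.83), ([203.0, 251.0], 0.65)]
scene paddle_top [([382.0, 305.0], 0.67)]
scene soap_center [([252.0, 301.0], 0.72), ([366.0, 276.0], 0.7), ([332.0, 276.0], 0.66), ([386.0, 287.0], 0.6)]
scene tray [([267.0, 222.0], 0.94)]
scene lever [([345.0, 300.0], 0.49)]
scene highlighter [([295.0, 254.0], 0.71)]
scene jar [([370.0, 370.0], 0.58)]
scene mug [([440.0, 355.0], 0.63), ([369.0, 372.0], 0.52)]
scene tape_gun [([253.0, 301.0], 0.56), ([348.0, 299.0], 0.34), ([333.0, 270.0], 0.28)]
scene carton [([266.0, 191.0], 0.57)]
scene marker_a [([335.0, 241.0], 0.74), ([206.0, 252.0], 0.66)]
top mould_mouth [([266.0, 237.0], 0.65)]
top paddle_top [([193.0, 244.0], 0.78)]
top soap_center [([270.0, 239.0], 0.95), ([263.0, 180.0], 0.84), ([227.0, 297.0], 0.67), ([268.0, 291.0], 0.6)]
top tray [([428.0, 260.0], 0.69)]
top lever [([241.0, 244.0], 0.57)]
top highlighter [([350.0, 252.0], 0.78)]
top jar [([162.0, 199.0], 0.9), ([242.0, 244.0], 0.55)]
top mug [([124.0, 270.0], 0.56), ([343.0, 315.0], 0.56)]
top tape_gun [([320.0, 162.0], 0.72), ([123.0, 271.0], 0.37), ([502.0, 312.0], 0.21)]
top carton [([501.0, 314.0], 0.86), ([163.0, 199.0], 0.46)]
top marker_a [([344.0, 315.0], 0.63), ([431.0, 166.0], 0.57)]
```

View pics/scene0.png

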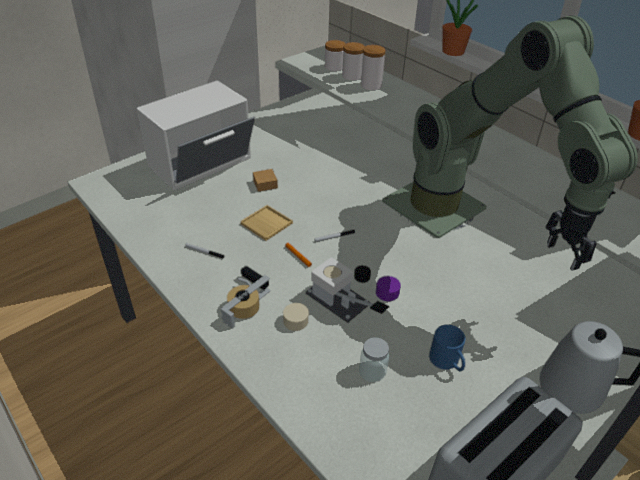

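View pics/top0.png

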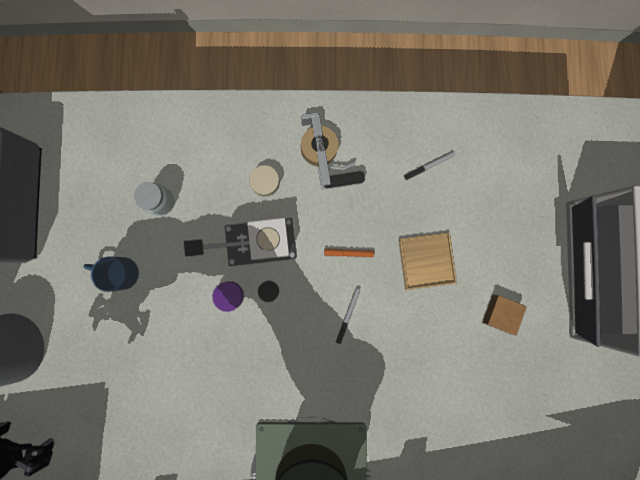

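Run:
```python
from h import *
np.set_printoptions(precision=4,suppress=True)
for n,a,b in [('mouth',(331,270),(266,237)),('paddle',(382,305),(193,244)),('soap',(332,276),(270,239)),('tray',(267,222),(428,260)),('lever',(345,300),(241,244)),('high',(295,254),(350,252)),('jar',(370,370),(162,199)),('mug',(440,355),(124,270)),('carton',(266,191),(501,314)),('gun',(253,301),(320,162))]:
    print(n,*tri([ray('scene',a),ray('top',b)]))
print(pose()[:3,:3])
```

```text
mouth [0.5714 0.1045 0.104 ] [0.4, 0.4]
paddle [0.55   0.2755 0.0891] [7.4, 7.4]
soap [0.5663 0.0999 0.0739] [2.8, 2.8]
tray [ 0.5195 -0.2785  0.0074] [4.0, 4.0]
lever [0.5626 0.1666 0.027 ] [5.5, 5.5]
high [ 0.5422 -0.0922  0.0074] [1.5, 1.5]
jar [0.6683 0.371  0.0039] [1.2, 1.2]
mug [0.4941 0.458  0.0095] [0.4, 0.4]
carton [ 0.3812 -0.4779 -0.0419] [6.1, 6.1]
gun [ 0.7611 -0.017   0.0045] [1.8, 1.8]
[[ 0.3144 -0.     -0.9493]
 [ 0.9493 -0.0001  0.3144]
 [-0.0001 -1.     -0.    ]]
```

The scene holds two cream discs. One is in the mould, at top (268,239) and scene (332,272). The other lies loose at top (264,180) and scene (295,317), and looks larger. There are also black (268,291) and purple (228,296) look-alikes. The one in the mould fits the description, and I'll confirm that with the wrist camera.

Run:
```python
from h import *
np.set_printoptions(precision=4,suppress=True)
c=optics.get_calibration('wrist'); print(np.array(c['mount']),np.array(c['camera_matrix']))
d=np.array([0.545,0.24,0.25])-pose()[:3,3]; print(pose()[:3,:3].T@d)
```

```text
[[ 1.     -0.0009 -0.0005 -0.0001]
 [ 0.0002 -0.2884  0.9575 -0.1435]
 [-0.001  -0.9575 -0.2884  0.0733]
 [ 0.      0.      0.      1.    ]] [[333.3333   0.     321.5231]
 [  0.     333.3333 238.5268]
 [  0.       0.       1.    ]]
[-0.1758 -0.0187 -0.4419]
```

```bash
python3 -m handwheel '[[[-0.016,-0.0015,-0.037],0],[[-0.016,-0.0015,-0.037],0],[[-0.016,-0.0015,-0.037],0],[[-0.016,-0.0015,-0.037],0],[[-0.016,-0.0015,-0.037],0],[[-0.016,-0.0015,-0.037],0],[[-0.016,-0.0015,-0.037],0],[[-0.016,-0.0015,-0.037],0],[[-0.016,-0.0015,-0.037],0],[[-0.016,-0.0015,-0.037],0],[[-0.016,-0.0015,-0.037],0],[[-0.016,-0.0015,-0.037],0],[[0,0,0],0],[[0,0,0],0]]' 1
cat > look.py <<'E'
import sys,json
from h import *
n=sys.argv[1]; T=pose(); im=optics.read_camera('wrist'); cv2.imwrite(f'pics/{n}.png',im[:,:,::-1])
out={'T':T.tolist(),'p':{}}
for t in sys.argv[2:]:
    r=pinpoint('wrist',t)[:4]; out['p'][t]=[d['point'] for d in r] if 0 else [list(map(float,d['point'])) for d in r]
    print(t,[(np.round(d['point'],1).tolist(),round(float(d['score']),2)) for d in r])
json.dump(out,open(n+'.json','w')); print(np.round(T[:3,3],4))
E
python3 look.py w1 mould_mouth paddle_top soap_center lever
```

```text
clock: 2.6
tool_pos: [0.5421, 0.2235, 0.2491]
tcp_rot: [-90.0, 0.0, 71.6]
wrist_force: [0.5, 0.6, -0.1]
gripper_width: 0.001
mould_mouth []
paddle_top [([372.5, 204.8], 0.97)]
soap_center [([214.7, 279.5], 0.73), ([190.3, 158.2], 0.67), ([266.7, 118.6], 0.59)]
lever [([277.8, 238.9], 0.96)]
[0.5421 0.2235 0.2491]
```

View pics/w1.png

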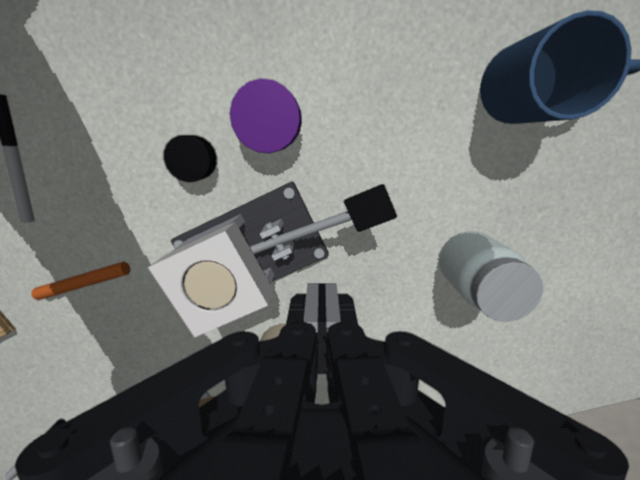

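The wrist view shows the small cream soap in the white mould at (210,285), the black paddle at (371,206) and the shut fingertips at (321,290). I'll measure from here and also move for a second view.

```bash
python3 -m handwheel '[[[0,0,0.02],-8],[[0,0,0.02],-8],[[0,0,0.01],-4],[[0,0,0],0],[[0,0,0],0]]'
python3 look.py w2 mould_mouth paddle_top soap_center lever
python3 - <<'E'
from h import *
import json
np.set_printoptions(precision=4,suppress=True)
W=[json.load(open(f'w{i}.json')) for i in (1,2)]
T=[np.array(w['T']) for w in W]
p=[w['p']['paddle_top'][0] for w in W]
P,e=tri([ray('wrist',p[i],T[i]) for i in (0,1)]); print('paddle2view',P,e,[onz(ray('wrist',p[i],T[i]),.08) for i in (0,1)])
P,e=tri([ray('wrist',p[i],T[i]) for i in (0,1)]+[ray('top',(193,244))]); print('with top',P,e)
s=[]
for i in (0,1):
    im=cv2.imread(f'pics/w{i+1}.png'); m=trace
    hsv=cv2.cvtColor(im,cv2.COLOR_BGR2HSV)
    mask=((hsv[:,:,1]>35)&(hsv[:,:,1]<110)&(hsv[:,:,2]>140)&(hsv[:,:,0]>8)&(hsv[:,:,0]<30)).astype(np.uint8)
    n,l,st,ce=cv2.connectedComponentsWithStats(mask)
    for k in range(1,n):
        if st[k,4]>500: print(i,ce[k],st[k]); q=onz(ray('wrist',ce[k],T[i]),.094); print('  soap top @.094',q)
E
```

```text
clock: 3.35
tool_pos: [0.4936, 0.2344, 0.2495]
tcp_rot: [-90.0, 0.0, 91.5]
wrist_force: [0.6, 0.0, -0.4]
gripper_width: -0.001
mould_mouth [([419.3, 333.1], 0.27)]
paddle_top [([355.2, 270.6], 0.72), ([190.4, 281.8], 0.55)]
soap_center [([289.8, 149.6], 0.75), ([190.4, 285.5], 0.64), ([202.6, 158.3], 0.64)]
lever [([259.6, 262.7], 0.68)]
[0.4936 0.2344 0.2495]
paddle2view [0.5436 0.2704 0.0887] [2.0, 2.0] [array([0.5453, 0.2732, 0.08  ]), array([0.5475, 0.2695, 0.08  ])]
with top [0.5539 0.2745 0.0609] [4.1, 3.1, 3.6]
0 [209.4885 284.3216] [ 185  261   50   47 1822]
  soap top @.094 [0.5673 0.0997 0.094 ]
1 [182.2248 290.819 ] [ 157  268   51   46 1779]
  soap top @.094 [0.5674 0.0994 0.094 ]
```

View pics/w2.png

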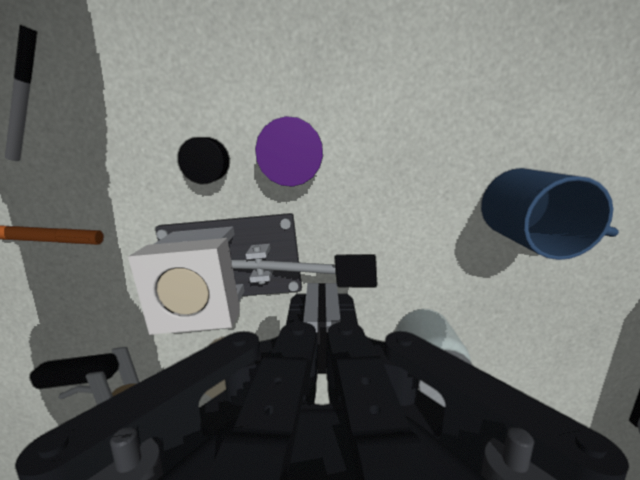

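Soap is at (0.567, 0.100) and the paddle at about (0.546, 0.271, 0.08). They are 173 mm apart against the stated 171, and the stand's yaw is about 97°. The crop of the wrist view also shows the disc in the mould is the small one. Next I'll go above the paddle.

```bash
python3 -m handwheel '[[[0,0,0],-5.5],[[0.012,0,-0.019],0],[[0.011,0.02,-0.019],0],[[0.011,0.04,-0.019],0],[[0,0.04,0],0],[[0,0.03,0],0],[[0,0.015,0],0],[[0,0,0],0],[[0,0,0],0],[[0,0,0],0]]'
python3 - <<'E'
from h import *
im=optics.read_camera('wrist'); a=cv2.resize(im[180:440,190:450],(520,520)); 
im2=optics.read_camera('scene'); b=cv2.resize(im2[240:340,300:420],(624,520))[:, :270]
cv2.imwrite('pics/p1.png',np.hstack([a,b])[:,:,::-1])
s=monitor.sense(); print(s['tool_pos'],s['wrist_force'])
E
```

```text
clock: 4.6
tool_pos: [0.5461, 0.2753, 0.1055]
tcp_rot: [-90.1, -0.0, 97.2]
wrist_force: [-0.4, -0.4, 0.0]
gripper_width: 0.003
[0.54594091 0.27525033 0.1052755 ] [-0.00697922 -0.43527047 -0.2499148 ]
```

View pics/p1.png

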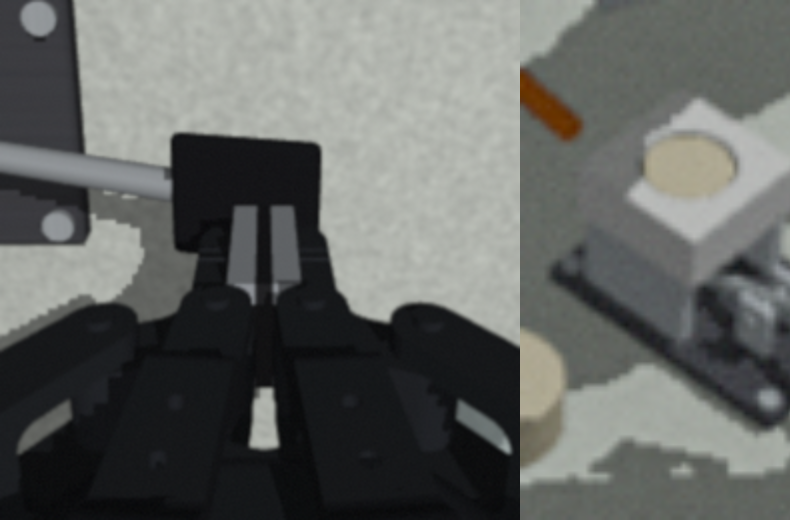

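Fingertips sit centred over the paddle. I'll descend in steps and watch the force.

```bash
python3 -m handwheel '[[[0,0.005,0],0],[[0,0.005,0],0],[[0,0.005,0],0],[[0,0.005,0],0],[[0,0.005,0],0],[[0,0.005,0],0],[[0,0,0],0],[[0,0,0],0]]'; python3 -m handwheel '[[[0.001,0.004,0],0],[[0.001,0.004,0],0],[[0.001,0.004,0],0],[[0.001,0.004,0],0],[[0,0.003,0],0],[[0,0,0],0]]'
```

```text
clock: 5.5
tool_pos: [0.5455, 0.275, 0.0743]
tcp_rot: [-90.0, 0.0, 97.2]
wrist_force: [0.3, 0.3, 1.0]
gripper_width: 0.001
clock: 6.1
tool_pos: [0.5449, 0.2792, 0.0548]
tcp_rot: [-90.0, -0.0, 97.2]
wrist_force: [0.2, 1.5, 2.8]
gripper_width: 0.002
```

```bash
python3 -m handwheel '[[[0,0.0015,0],0],[[0,0.0015,0],0],[[0,0,0],0]]'; python3 -m handwheel '[[[0,0.001,0],0],[[0,0,0],0]]';python3 -m handwheel '[[[0,0.001,0],0],[[0,0,0],0]]'
```

```text
clock: 6.4
tool_pos: [0.5449, 0.2793, 0.0522]
tcp_rot: [-90.0, -0.0, 97.2]
wrist_force: [0.5, 2.7, 4.0]
gripper_width: -0.0
clock: 6.6
tool_pos: [0.545, 0.2792, 0.0513]
tcp_rot: [-90.0, -0.0, 97.2]
wrist_force: [-0.9, 4.4, 3.8]
gripper_width: 0.003
clock: 6.8
tool_pos: [0.545, 0.2792, 0.0503]
tcp_rot: [-90.0, -0.0, 97.2]
wrist_force: [-0.4, 4.1, 4.8]
gripper_width: 0.004
```

```bash
python3 -m handwheel '[[[0,0.001,0],0],[[0,0,0],0]]'
```

```text
clock: 7.0
tool_pos: [0.545, 0.2792, 0.0493]
tcp_rot: [-90.0, -0.0, 97.2]
wrist_force: [-0.6, 4.0, 4.7]
gripper_width: -0.0
```

```bash
python3 -m handwheel '[[[0.001,0.001,0],0],[[0,0,0],0]]'; python3 -m handwheel '[[[0.001,0.001,0],0],[[0,0,0],0]]'
```

```text
clock: 7.2
tool_pos: [0.545, 0.2795, 0.0482]
tcp_rot: [-90.0, 0.1, 97.2]
wrist_force: [-0.1, 1.5, 3.9]
gripper_width: -0.0
clock: 7.4
tool_pos: [0.5448, 0.2805, 0.0471]
tcp_rot: [-90.0, 0.1, 97.2]
wrist_force: [1.1, -1.1, 3.6]
gripper_width: 0.003
```

```bash
python3 -m handwheel '[[[0,0.001,0],0],[[0,0,0],0]]'; python3 -m handwheel '[[[0,0.001,0],0],[[0,0,0],0]]'
```

```text
clock: 7.6
tool_pos: [0.5448, 0.2808, 0.0461]
tcp_rot: [-90.0, 0.0, 97.2]
wrist_force: [-0.1, -1.2, 3.2]
gripper_width: 0.006
clock: 7.8
tool_pos: [0.5448, 0.2809, 0.0452]
tcp_rot: [-90.0, 0.0, 97.2]
wrist_force: [1.0, -1.6, 3.8]
gripper_width: 0.0
```

```bash
python3 -m handwheel '[[[0,0.001,0],0],[[0,0,0],0]]'; python3 -m handwheel '[[[0,0.001,0],0],[[0,0,0],0]]'
```

```text
clock: 8.0
tool_pos: [0.5447, 0.2811, 0.0442]
tcp_rot: [-90.0, 0.0, 97.2]
wrist_force: [0.7, -2.8, 2.9]
gripper_width: -0.004
clock: 8.2
tool_pos: [0.5448, 0.2811, 0.0432]
tcp_rot: [-90.0, -0.0, 97.2]
wrist_force: [0.3, -0.9, 3.8]
gripper_width: -0.001
```

```bash
python3 -m handwheel '[[[0,0.001,0],0],[[0,0,0],0]]'; python3 -m handwheel '[[[0,0.001,0],0],[[0,0,0],0]]'
```

```text
clock: 8.4
tool_pos: [0.5448, 0.2811, 0.0422]
tcp_rot: [-90.0, -0.0, 97.2]
wrist_force: [0.2, -1.1, 4.3]
gripper_width: 0.003
clock: 8.6
tool_pos: [0.5448, 0.2812, 0.0412]
tcp_rot: [-90.0, -0.0, 97.2]
wrist_force: [-0.5, 0.1, 4.1]
gripper_width: -0.0
```

```bash
python3 -m handwheel '[[[0,0.001,0],0],[[0,0,0],0]]'; python3 -m handwheel '[[[0,0.001,0],0],[[0,0,0],0]]'
```

```text
clock: 8.8
tool_pos: [0.5447, 0.2812, 0.0402]
tcp_rot: [-90.0, -0.0, 97.2]
wrist_force: [-0.1, 0.3, 3.9]
gripper_width: 0.005
clock: 9.0
tool_pos: [0.5447, 0.2812, 0.0392]
tcp_rot: [-90.0, -0.0, 97.2]
wrist_force: [-0.3, -0.1, 4.0]
gripper_width: -0.002
```

```bash
python3 -m handwheel '[[[0,0.001,0],0],[[0,0,0],0]]'
```

```text
clock: 9.2
tool_pos: [0.5447, 0.2812, 0.0382]
tcp_rot: [-90.0, -0.0, 97.2]
wrist_force: [-0.6, 1.3, 4.7]
gripper_width: 0.006
```

```bash
python3 -m handwheel '[[[0,0.001,0],0],[[0,0,0],0]]'
```

```text
clock: 9.4
tool_pos: [0.5447, 0.2812, 0.0372]
tcp_rot: [-90.0, -0.0, 97.2]
wrist_force: [-0.3, 1.3, 3.7]
gripper_width: -0.002
```

```bash
python3 -m handwheel '[[[0,0.001,0],0],[[0,0,0],0]]'
```

```text
clock: 9.6
tool_pos: [0.5448, 0.2812, 0.0365]
tcp_rot: [-90.0, -0.0, 97.2]
wrist_force: [-1.5, 1.0, 8.9]
gripper_width: -0.001
```

```bash
python3 -m handwheel '[[[0,0.001,0],0],[[0,0,0],0]]'
```

```text
clock: 9.8
tool_pos: [0.5448, 0.2812, 0.036]
tcp_rot: [-90.0, -0.0, 97.2]
wrist_force: [-3.3, 0.3, 18.8]
gripper_width: 0.002
```

```bash
python3 -m handwheel '[[[0,0.0005,0],0],[[0,0,0],0]]'
```

```text
clock: 10.0
tool_pos: [0.5449, 0.2812, 0.0358]
tcp_rot: [-90.0, -0.0, 97.2]
wrist_force: [-5.5, -0.5, 23.3]
gripper_width: -0.002
```

The stop is solid at about 23 N. I'll hold it briefly, then release smoothly.

```bash
python3 -m handwheel '[[[0,0,0],0],[[0,0,0],0],[[0,0,0],0],[[0,0,0],0]]'; python3 -m handwheel '[[[0,-0.01,0],0],[[0,-0.01,0],0],[[0,-0.01,0],0],[[0,-0.015,0],0],[[0,-0.02,0],0],[[0,-0.03,0],0],[[0,-0.04,0],0],[[0,-0.04,0],0],[[-0.02,-0.03,0.01],0],[[-0.03,0,0.02],0],[[-0.03,0,0.02],0],[[0,0,0],0],[[0,0,0],0]]' -1
python3 look.py w3 soap_center mould_mouth paddle_top
```

```text
clock: 10.4
tool_pos: [0.5449, 0.2812, 0.0358]
tcp_rot: [-90.0, -0.0, 97.2]
wrist_force: [-5.5, -1.1, 23.4]
gripper_width: -0.003
clock: 11.7
tool_pos: [0.5053, 0.195, 0.2407]
tcp_rot: [-90.0, 0.0, 97.1]
wrist_force: [0.4, 0.7, -0.0]
gripper_width: 1.002
soap_center [([336.4, 143.8], 0.86), ([213.3, 282.3], 0.84), ([235.8, 358.9], 0.84), ([243.1, 140.9], 0.64)]
mould_mouth []
paddle_top [([392.3, 272.8], 0.92)]
[0.5053 0.195  0.2407]
```

View pics/w3.png

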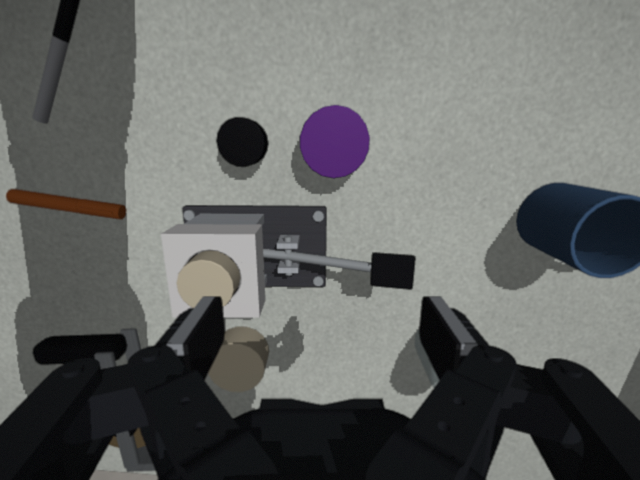

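Soap is up and stays raised, with its top face at about (205,282). The paddle is back up. I'll refine the soap's position.

Run:
```python
from h import *
import json
np.set_printoptions(precision=4,suppress=True)
T=np.array(json.load(open('w3.json'))['T'])
im=cv2.imread('pics/w3.png'); hsv=cv2.cvtColor(im,cv2.COLOR_BGR2HSV)
mask=((hsv[:,:,1]>35)&(hsv[:,:,1]<110)&(hsv[:,:,2]>150)&(hsv[:,:,0]>8)&(hsv[:,:,0]<30)).astype(np.uint8)
n,l,st,ce=cv2.connectedComponentsWithStats(mask)
for k in range(1,n):
    if st[k,4]>500:
        print(ce[k],st[k]); P=onz(ray('wrist',ce[k],T),.117); print(P)
        c=[onz(ray('wrist',q,T),.117) for q in [(st[k,0],ce[k][1]),(st[k,0]+st[k,2],ce[k][1])]]; print('diam@.117',np.linalg.norm(c[1]-c[0]))
d=T[:3,:3].T@(np.array([0.5673,0.0998,0.135])-T[:3,3]); print('delta',d)
# tray
im=optics.read_camera('top'); r=trace('top','tray')[0]['region'].astype(np.uint8)
cn=max(cv2.findContours(r,0,2)[0],key=cv2.contourArea); b=cv2.boxPoints(cv2.minAreaRect(cn))
Q=np.array([onz(ray('top',p.tolist()),.014) for p in b]); print('tray',Q.mean(0),Q)
```

```text
[203.7742 281.6436] [ 177  260   56   47 1838]
[0.5639 0.0988 0.117 ]
diam@.117 0.04851795298582189
delta [-0.1022  0.1058 -0.0497]
tray [ 0.5222 -0.2775  0.014 ] [[ 0.5772 -0.2058  0.014 ]
 [ 0.5937 -0.3347  0.014 ]
 [ 0.4667 -0.3488  0.014 ]
 [ 0.451  -0.2207  0.014 ]]
```

```bash
python3 -m handwheel '[[[-0.034,0,-0.016],0],[[-0.034,0.01,-0.016],0],[[-0.034,0.03,-0.016],0],[[0,0.04,0],0],[[0,0.025,0],0],[[0,0.02,0],0],[[0,0.009,0],0],[[0,0,0],0],[[0,0,0],0],[[0,0,0],0]]' -1 40
python3 - <<'E'
from h import *
im=optics.read_camera('wrist'); a=cv2.resize(im[180:480,120:520],(800,600)); cv2.imwrite('pics/g1.png',a[:,:,::-1])
E
```

```text
clock: 13.0
tool_pos: [0.566, 0.1004, 0.1068]
tcp_rot: [-90.1, -0.0, 97.2]
wrist_force: [0.1, -0.7, 0.3]
gripper_width: 0.999
```

View pics/g1.png

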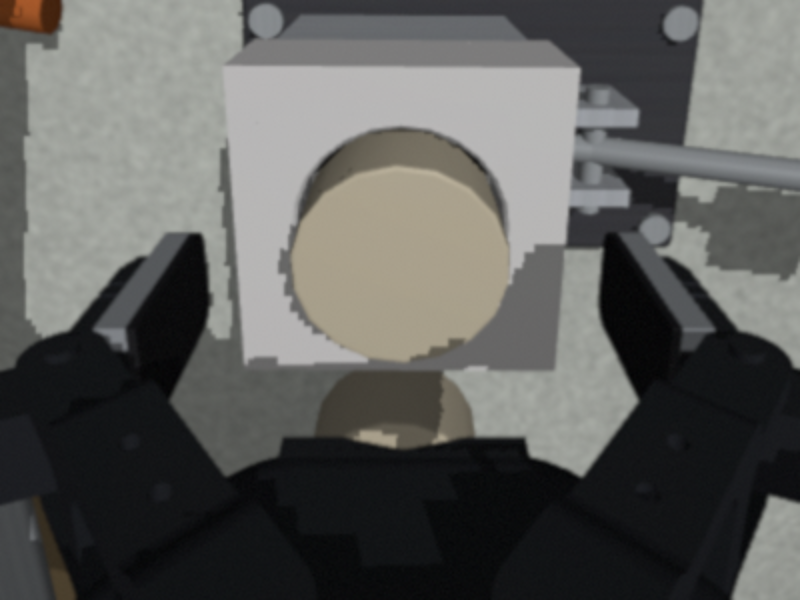

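Jaws are centred about the soap at (400,265) in the crop. Descend the rest and close.

```bash
python3 -m handwheel '[[[0,0.004,0],0],[[0,0.004,0],0],[[0,0,0],0],[[0,0,0],0]]'; python3 -m handwheel '[[[0,0,0],0],[[0,0,0],0],[[0,0,0],0],[[0,0,0],0],[[0,0,0],0],[[0,0,0],0],[[0,0,0],0],[[0,0,0],0],[[0,0,0],0],[[0,0,0],0]]' 1 40
```

```text
clock: 13.45
tool_pos: [0.5655, 0.1002, 0.0977]
tcp_rot: [-90.0, 0.0, 97.2]
wrist_force: [0.3, 0.1, -0.3]
gripper_width: 0.998
clock: 14.45
tool_pos: [0.5656, 0.1002, 0.0978]
tcp_rot: [-90.0, 0.0, 97.2]
wrist_force: [-0.1, -0.5, 0.2]
gripper_width: 0.564
```

```bash
python3 -m handwheel '[[[0,-0.003,0],0],[[0,-0.003,0],0],[[0,-0.003,0],0],[[0,-0.004,0],0],[[0,-0.005,0],0],[[0,-0.01,0],0],[[0,-0.015,0],0],[[0,-0.02,0],0],[[0,-0.02,0],0],[[0,0,0],0],[[0,0,0],0]]'
python3 - <<'E'
from h import *
np.set_printoptions(precision=4,suppress=True)
T=pose(); im=optics.read_camera('wrist'); cv2.imwrite('pics/l1.png',cv2.resize(im[180:480,120:520],(800,600))[:,:,::-1])
print('delta to tray',T[:3,:3].T@(np.array([0.5222,-0.2775,0.18])-T[:3,3]))
E
```

```text
clock: 15.55
tool_pos: [0.5656, 0.1002, 0.1813]
tcp_rot: [-90.0, 0.0, 97.2]
wrist_force: [-0.1, -0.3, -1.6]
gripper_width: 0.566
delta to tray [-0.3693  0.0012  0.0902]
```

View pics/l1.png

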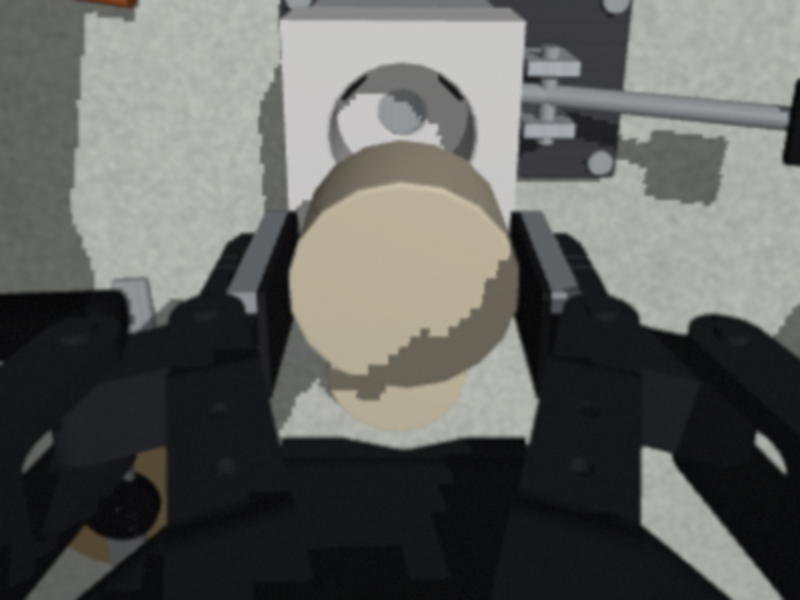

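Soap is held level and clear of the mould. Two-view tray estimates agree to about 3 mm. Go over the tray.

```bash
python3 -m handwheel '[[[-0.01,0,0.002],0],[[-0.02,0,0.005],0],[[-0.03,0,0.008],0],[[-0.035,0,0.009],0],[[-0.035,0,0.009],0],[[-0.035,0,0.009],0],[[-0.035,0,0.009],0],[[-0.035,0,0.009],0],[[-0.035,0,0.009],0],[[-0.035,0,0.008],0],[[-0.03,0,0.006],0],[[-0.02,0,0.004],0],[[-0.01,0,0.002],0],[[-0.004,0,0.001],0],[[0,0,0],0],[[0,0,0],0],[[0,0,0],0]]'
python3 -m handwheel '[[[0,0.02,0],0],[[0,0.03,0],0],[[0,0.03,0],0],[[0,0.03,0],0],[[0,0.02,0],0],[[0,0.01,0],0],[[0,0.005,0],0],[[0,0,0],0],[[0,0,0],0]]'
python3 - <<'E'
from h import *
im=optics.read_camera('wrist'); cv2.imwrite('pics/t1.png',im[:,:,::-1]); print(monitor.sense()['wrist_force'])
E
```

```text
clock: 17.3
tool_pos: [0.5226, -0.2762, 0.1809]
tcp_rot: [-90.0, -0.0, 97.2]
wrist_force: [0.2, -0.2, -0.6]
gripper_width: 0.566
clock: 18.2
tool_pos: [0.5228, -0.2773, 0.0368]
tcp_rot: [-90.1, 0.0, 97.2]
wrist_force: [-1.0, -0.1, -0.3]
gripper_width: 0.565
[ 0.00486596 -0.31184901  0.02356575]
```

View pics/t1.png

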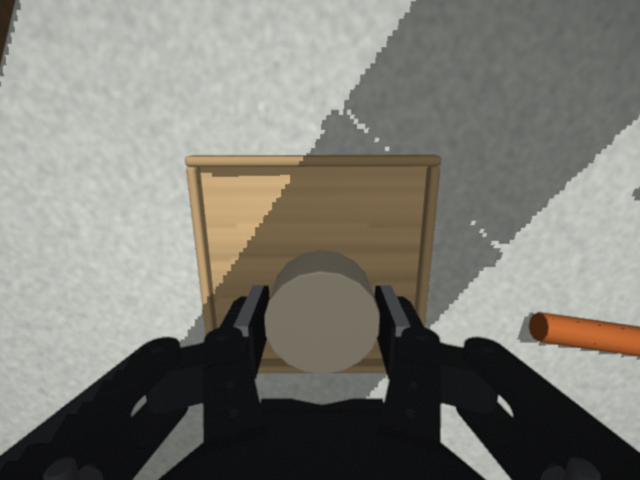

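```bash
python3 -m handwheel '[[[0,0.007,0],0],[[0,0.006,0],0],[[0,0.004,0],0],[[0,0.002,0],0],[[0,0,0],0],[[0,0,0],0]]'; python3 -m handwheel '[[[0,0.001,0],0],[[0,0.001,0],0],[[0,0,0],0]]'
```

```text
clock: 18.85
tool_pos: [0.5224, -0.2772, 0.0169]
tcp_rot: [-90.0, 0.0, 97.2]
wrist_force: [-0.1, 0.7, -1.2]
gripper_width: 0.563
clock: 19.15
tool_pos: [0.5224, -0.2772, 0.0152]
tcp_rot: [-90.0, 0.0, 97.2]
wrist_force: [-1.9, 1.3, 6.2]
gripper_width: 0.568
```

```bash
python3 -m handwheel '[[[0,0.001,0],0],[[0,0,0],0]]'
```

```text
clock: 19.35
tool_pos: [0.5225, -0.2772, 0.0151]
tcp_rot: [-90.0, 0.0, 97.2]
wrist_force: [-7.4, 2.6, 26.6]
gripper_width: 0.565
```

Seated on the floor. Ease off 1 mm and open part way.

```bash
python3 -m handwheel '[[[0,-0.0012,0],0],[[0,0,0],0]]'; python3 -m handwheel '[[[0,0,0],0],[[0,0,0],0],[[0,0,0],0],[[0,0,0],0],[[0,0,0],0],[[0,0,0],0]]' -0.45; python3 -m handwheel '[[[0,-0.005,0],0],[[0,-0.01,0],0],[[0,-0.02,0],0],[[0,-0.03,0],0],[[0,-0.04,0],0],[[0,-0.04,0],0],[[0,-0.04,0],0],[[0,0,0.03],0],[[0,0,0.03],0],[[0,0,0],0],[[0,0,0],0]]'
python3 - <<'E'
from h import *
np.set_printoptions(precision=4,suppress=True)
T=pose(); im=optics.read_camera('wrist'); r=[(np.round(d['point'],1).tolist(),round(float(d['score']),2)) for d in pinpoint('wrist','soap')]; print(r, pinpoint('wrist','tray')[:1])
if r: P=onz(ray('wrist',r[0][0],T),.005); print('soap',P)
a=im[120:480,80:560]
im2=optics.read_camera('scene'); b=cv2.resize(im2[180:320,220:410],(488,360))
print([ (d['point'],d['score']) for d in pinpoint('scene','paddle_top')[:1]])
cv2.imwrite('pics/e1.png',np.vstack([cv2.resize(a,(400,300)),cv2.resize(b,(400,295))])[:,:,::-1])
E
```

```text
clock: 19.55
tool_pos: [0.5225, -0.2772, 0.0153]
tcp_rot: [-90.0, 0.0, 97.2]
wrist_force: [-0.5, 0.3, 8.2]
gripper_width: 0.568
clock: 20.15
tool_pos: [0.5223, -0.2772, 0.015]
tcp_rot: [-90.0, 0.0, 97.2]
wrist_force: [0.6, 0.4, 0.2]
gripper_width: 0.726
clock: 21.25
tool_pos: [0.4628, -0.2848, 0.201]
tcp_rot: [-90.0, 0.0, 97.2]
wrist_force: [-0.3, 0.1, -0.1]
gripper_width: 0.723
[([320.9, 270.3], 0.95), ([606.8, 435.9], 0.86)] [{'point': [317.9, 261.9], 'score': 0.58}]
soap [ 0.5279 -0.2778  0.005 ]
[([380.4, 307.4], 0.6)]
```

View pics/e1.png

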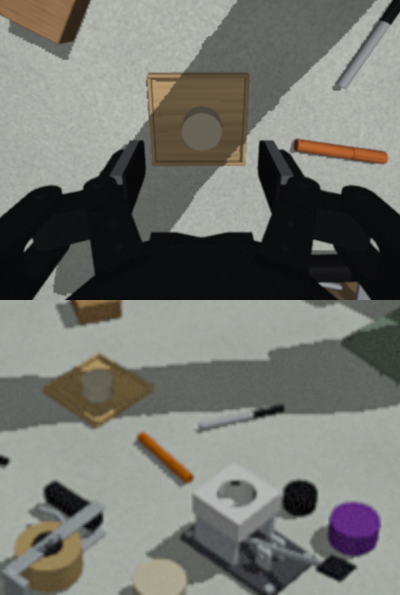

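The soap lies flat near the tray's centre, the mould is empty, the paddle is up, and nothing else appears to have moved. I'll hand it in.

```bash
python3 -c "
from rig import close_job
print(close_job())"
```

```text
the job is handed in; nothing more can be done
None
```

The soap is out of the mould and lying flat in the tray, and I handed the job in at about 21 s of the 64 s limit.

- **Press:** I pressed the paddle down with shut fingers to its stop, about 44 mm down. The wrist force was about 23 N there, inside the firm range. I held it roughly 0.4 s and let go; in the last pictures the paddle is back up.
- **Lift and placing:** I gripped the raised soap at 40 N and pulled it straight out. I lowered it onto the tray floor, where the force briefly reached 27 N, eased back and released it.
- **Last checks:** The final wrist and scene pictures show the soap flat in the tray, the mould empty and the bystanders in place by eye. The wrist force was near zero, with the arm clear of everything.
- **Disagreements:** The networks put the soap about 5–6 mm from where I released it and about 5 mm from the tray centre; both are well inside the 34 mm margin. The early paddle height read 61–89 mm against the stated 80 mm. I used 80 mm and found the stop by force.

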